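# Plug the post into the serving stand

### The job

Put the bagel stand together: lift the steel mould straight up out of the recess in the round dark base and leave it on the worktop, still upside down and well clear of the base. Then stand the wooden post upright in the base: feel for the blind hole in the floor of the recess, push the post fully home and let go. Leave the glass, the striped mug and the jar where they are.

Things in the scene. Friction and masses are not known exactly. Their poses are not given: they have to be found in the camera images.
- stand: Dark wooden round base, fixed to the worktop, 140 mm across, 40 mm high. Origin: centre of its underside; z up. Its top has a concentric round recess, 63 mm across, 12 mm deep, with a flat level floor 28 mm above the worktop. In this floor is one blind hole (see recess).
- recess (a point): Middle of the recess floor, on the base's axis, 28 mm above the worktop; z up. NOT the hole: the floor has one round blind hole, 27.6 mm across, mouth countersunk 3 mm deep to 32 mm, 24 mm deep (bottom 4 mm above the worktop); its centre lies up to 9 mm from this point in any direction, new at each start and not reported. The mould hides it at first.
- mould_center (a point): Bright steel cup-shaped mould, upside down (closed end up), rim in the recess with 1.5 mm play all round. 60 mm high, 0.08 to 0.17 kg; 53 mm across at the top, 57 mm just above the rim, 60 mm over the rim bead; wall 2 mm. Point on its axis half-way up, 58 mm above the worktop at first; z up. 48 mm of it stands proud of the base.
- post_center (a point): Pale round wooden post, 26 mm in diameter, 130 mm long, standing upright and loose on the worktop, with a thin brass ring 14 mm under its top; 0.07 to 0.14 kg. Point on its axis half-way up (65 mm above the foot); z up along the post.
- post_foot (a point): Centre of the post's foot (lower end), 65 mm below post_center. The foot is chamfered, 3 mm high, to 21 mm across. Fully home in the hole this point is 4 mm above the worktop and the post's top 134 mm above it.
- glass: Clear drinking glass, 81 mm across, 91 mm high, loose, a bystander at the back. Origin: centre of its underside.
- mug: Striped mug, 93 mm high, loose, a bystander at the back. Origin: centre of its underside.
- jar: Glass jar with black lid, 63 mm across, 94 mm high, loose, a bystander at the left. Origin: centre of its underside.
Not all that is in view belongs to the job. Of the things that look like the part that bears mould_center, the smaller one is meant.

How it is judged (in metres and radians):
On the way, in this order (a step that is already met when the one before it is completed fails the run):
1. the mould stands upside down on the worktop, clear of the base (height (world z) of mould_center below 0.036 m and angle between mould_center's own z axis and vertical below 0.15 rad and horizontal distance between mould_center and stand above 0.105 m), for 0.2 s.
2. the post's foot is in the blind hole (z of post_foot in the frame of stand below 0.018 m and horizontal distance between post_foot and stand below 0.015 m and angle between post_center's own z axis and vertical below 0.15 rad), for 0.2 s.
At the end, for the whole second after the job is handed in: Post in the hole: foot under 8 mm above the worktop, within 15 mm of the base's axis, under 0.12 rad off vertical. Mould upside down on the worktop: centre 24 to 36 mm up, under 0.15 rad off vertical, axis over 105 mm from the base's (all of step 1 and z of post_foot in the frame of stand below 0.008 m and horizontal distance between post_foot and stand below 0.015 m and angle between post_center's own z axis and vertical below 0.12 rad and height (world z) of mould_center above 0.024 m); the robot touches nothing.
It fails at once if the glass was moved by more than 30 mm (distance of glass from where it was at the start of the episode above 0.03 m).
It fails at once if the mug was moved by more than 30 mm (distance of mug from where it was at the start of the episode above 0.03 m).
It fails at once if the jar was moved by more than 30 mm (distance of jar from where it was at the start of the episode above 0.03 m).
It fails at once if the mould was tipped over (angle between mould_center's own z axis and vertical above 0.7 rad).
It also fails if it takes over 69 s, if anything falls off the work surface, if the arm or the gripper's body presses on something with over 40 N, if the wrist force passes 120 N, or if a joint passes its speed limit or range.

### The arm

A 6-joint arm with a two-finger parallel gripper is mounted at the origin on the work surface; the furniture and walls round the work are solid. World frame = base frame: x ahead of the robot, y to its left, z up, the work surface at z = 0. Lengths are in m, angles in degrees, forces in N, time in s.
With the tool pointing down it reaches from about 0.425 to 0.95 m from the base axis. Payload 3.5 kg.
Tool frame: the origin (TCP) lies midway between the tips of the shut fingers; the grasp point (between the pads) lies 19 mm behind it; x points along the fingers, z is the direction in which the jaws open and shut, and the axes are right-handed (so a half turn about x gives the same grasp; the last joint's range is limited). The gripper opens to 85 mm and grips with 20 to 120 N. Pads are 22 mm wide; open, the fingers measure 114 mm over their backs; the gripper's body (76 mm by 85 mm) begins 54 mm behind the grasp point. The pads swing forward as they close: fully open they stand 13 mm farther back than shut.
Start: joints at [57.697, 16.404, 90.338, -0, 73.258, -8.594], TCP at [0.271, 0.618, 0.231] pointing down, gripper open.
Joint ranges: [-158.93, 158.93], [-51.34, 127.21], [12.03, 142.37], [-87.48, 267.48], [13.55, 161.25], [-162.69, 162.69]. Speed limits (degrees/s): [159.86, 159.86, 180, 180, 180, 180].

### API

Orientations are given as a 3x3 rotation matrix whose columns are the frame's x, y, z axes.
In Python, from rig import bot, viewer gives the robot as it stands. Calls block until the motion is done:
- bot.goto(position, orientation): joint-space move of the TCP to a pose.
- bot.servo_line(position, frame=None, rate=0.15, threshold=None): straight line of the TCP; frame=None keeps the orientation; rate is the mean speed in m/s. With threshold (N) it stops when the force on the tool has changed by that much, and returns True; else False.
- bot.movej(angles): joint-space move.
- bot.let_go() and bot.grasp(): open the fingers fully, or close them until they stop; the grip force is fixed at half the most.
- bot.sleep(seconds).
- bot.ik(position, orientation): joint angles nearest the present ones, or None.
- viewer.camera(name): name is "side" or "top" or "wrist"; returns (picture, depth): 420x560x3 uint8, blue, green, red; 420x560 float32, m along the optical axis (not along the pixel's ray), 0 where there is no reading.
- viewer.camera_model(name): a dict with "fx", "fy", "cx", "cy" (pixels), "world_from_camera" (4x4, takes a point from camera to world coordinates); the wrist camera has in their place "tool_from_camera" (4x4, takes a point from camera to tool coordinates, whose origin is the TCP and whose axes are the tool frame's). Camera axes: x right, y down, z forward; pixel columns grow to the right and rows downward; lengths in m; the calibration is good to about 2 mm. A picture is of the moment at which its call begins: read the wrist's pose just before it. camera_model takes no time and is no camera call.
A pose or a line that the arm cannot do raises bot.MotionError and nothing moves.
- bot.sign_off(): hands the job in, once; it reports no verdict.
Readings, each from a call of its own:
- bot.current_time_s(): time.
- bot.current_joint_positions(): joint angles.
- bot.current_joint_velocities(): joint speeds.
- bot.current_effort(): joint torques, N m.
- bot.current_eef_pos(): TCP position.
- bot.current_ee_rot(): TCP orientation.
- bot.current_wrist_force(): force on the tool from outside, world axes, zero at the start.
- bot.current_torque(): the same for the moment, N m.
- bot.current_width(): opening from 0.0 (shut) to 1.0 (fully open).
Only numpy, scipy, OpenCV 4.12 (cv2) and the standard library are available. Lean on these libraries where they do the work, as an engineer would, in place of code of your own. Each camera call takes 0.05 s, during which the arm holds its last target. There are 200 camera calls.

## Working session

There is one attempt and no reset: what is moved stays moved. The work goes in short steps, each a Python script; the robot and the scene stay as the last script left them, time stands still between calls to the robot, and variables do not carry over. Pictures are saved under pics/ and viewed, about 8 in all and at most 12, crops included, and the job is handed in when it is done.

```bash
mkdir -p pics; ls
python3 - <<'E'
from rig import bot, viewer
import cv2, numpy as np
for n in("top","side"):
    p,d=viewer.camera(n); np.save(f"pics/{n}0.npy",d); cv2.imwrite(f"pics/{n}0.png",p)
    print(n,viewer.camera_model(n))
print(viewer.camera_model("wrist"),bot.current_ee_rot(),bot.current_time_s())
E
```

```text
pics
top {'fx': 532.0836230248939, 'fy': 532.0836230248939, 'cx': 275.3915799603288, 'cy': 213.11430159826992, 'world_from_camera': array([[ 0.01131984, -0.98427894,  0.17625786,  0.20651458],
       [-0.9985463 , -0.02041685, -0.04988424,  0.14120326],
       [ 0.05269864, -0.17543696, -0.98307921,  1.36279691],
       [ 0.        ,  0.        ,  0.        ,  1.        ]])}
side {'fx': 493.07852522984774, 'fy': 493.07852522984774, 'cx': 286.52065499545745, 'cy': 206.9945471192724, 'world_from_camera': array([[ 0.99546126, -0.06835414,  0.06621626,  0.38151776],
       [-0.09195787, -0.51169469,  0.85423199, -1.00000217],
       [-0.02450778, -0.85644396, -0.51565794,  0.71844741],
       [ 0.        ,  0.        ,  0.        ,  1.        ]])}
{'fx': 345.25693531817194, 'fy': 345.25693531817194, 'cx': 277.5421214148245, 'cy': 207.23821893977012, 'tool_from_camera': array([[ 7.74821671e-04, -2.60624479e-01,  9.65439942e-01,
        -1.43738880e-01],
       [-6.89630078e-05, -9.65440243e-01, -2.60624505e-01,
         6.56907742e-02],
       [ 9.99999697e-01,  1.35357872e-04, -7.66017470e-04,
        -1.15350823e-03],
       [ 0.00000000e+00,  0.00000000e+00,  0.00000000e+00,
         1.00000000e+00]])} [[-1.17307448e-03 -9.15587318e-01  4.02117503e-01]
 [-1.81392840e-03  4.02119067e-01  9.15585586e-01]
 [-9.99997667e-01  3.44637723e-04 -2.13252545e-03]] 0.1
```

View pics/top0.png

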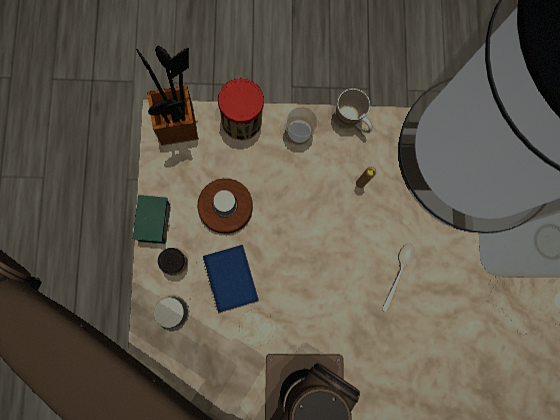

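View pics/side0.png

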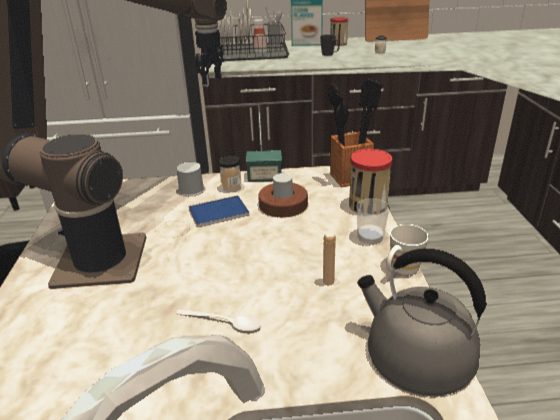

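The top view shows the base at (225,206) with the mould top at (225,203), the post top at about (371,171) with its foot at about (361,187), the jar at (171,262), and the larger decoy at (170,312). The side view agrees: base (283,198), mould top (283,183), post (329,238 to 283).

```bash
cat > h.py <<'E'
import numpy as np, cv2
from rig import bot, viewer
def ray(n,u,v,z,T=None):
    m=viewer.camera_model(n); T=m["world_from_camera"] if T is None else T
    d=T[:3,:3]@np.array([(u-m["cx"])/m["fx"],(v-m["cy"])/m["fy"],1]); o=T[:3,3]
    return o+d*(z-o[2])/d[2]
def R(a):  # tool down, jaw axis (z) at angle a deg in world xy
    a=np.radians(a); x=np.array([0,0,-1.]); z=np.array([np.cos(a),np.sin(a),0]); return np.c_[x,np.cross(z,x),z]
E
python3 - <<'E'
from h import *
p=cv2.imread("pics/top0.png"); d=np.load("pics/top0.npy"); m=viewer.camera_model("top"); T=m["world_from_camera"]
v,u=np.mgrid[:420,:560]; P=np.stack([(u-m["cx"])/m["fx"]*d,(v-m["cy"])/m["fy"]*d,d],-1)@T[:3,:3].T+T[:3,3]
def blob(c,r,zl,zh,nm):
    k=((P[...,2]>zl)&(P[...,2]<zh)&(d>0)&(np.hypot(u-c[0],v-c[1])<r)).astype(np.uint8)
    if k.sum()<5: print(nm,"none"); return
    c_=max(cv2.findContours(k,0,2)[0],key=cv2.contourArea).reshape(-1,2).astype(np.float32)
    (x,y),rr=cv2.minEnclosingCircle(c_); z=np.median(P[...,2][k>0])
    q=P[k>0]; print(nm,k.sum(),"circ",x,y,rr,"z",z,"ray",ray("top",x,y,z).round(4),"ext",np.ptp(q[:,:2],0).round(3),"mean",q.mean(0).round(4))
blob((225,203),25,.075,.1,"mould"); blob((225,206),40,.03,.05,"base"); blob((366,178),22,.11,.15,"post")
blob((170,312),25,.04,.12,"decoy"); blob((171,262),22,.08,.12,"jar"); blob((300,125),30,.06,.12,"glass"); blob((355,105),25,.08,.12,"mug")
# colour: base
hsv=cv2.cvtColor(p,cv2.COLOR_BGR2HSV)
k=cv2.inRange(hsv,(0,120,30),(14,255,160)); k[:170]=0;k[245:]=0;k[:,:190]=0;k[:,262:]=0
c=max(cv2.findContours(k,0,2)[0],key=cv2.contourArea); e=cv2.fitEllipse(c); print("base ell",e,ray("top",*e[0],.04),"px70",70*.001*m["fx"]/1.29)
o=np.concatenate([cv2.resize(p[150:260,140:280],None,fx=4,fy=4,interpolation=2),cv2.resize(p[150:205,345:400],(240,240),interpolation=0).repeat(1,0)[:, :, :].__class__ and cv2.copyMakeBorder(cv2.resize(p[150:205,345:400],(240,240),interpolation=0),0,200,0,0,0)],1)
cv2.imwrite("pics/crop1.png",o)
s=cv2.imread("pics/side0.png"); print("post top ray side",ray("side",329.5,236,.13),"foot",ray("side",329,284,0), "top-cam",ray("top",371,171,.13),ray("top",361,188,0))
E
```

```text
mould 378 circ 223.8000030517578 201.60000610351562 11.21616268157959 z 0.08847816925178587 ray [0.4608 0.2025 0.0885] ext [0.052 0.051] mean [0.4612 0.2024 0.0882]
base 1888 circ 224.70736694335938 205.2327117919922 27.5515079498291 z 0.040315297051472965 ray [0.4612 0.2023 0.0403] ext [0.138 0.137] mean [0.4597 0.2018 0.0402]
post 101 circ 369.78570556640625 172.7857208251953 5.911874294281006 z 0.12135125076237707 ray [ 0.5334 -0.1503  0.1214] ext [0.026 0.025] mean [ 0.5331 -0.1505  0.1222]
decoy 775 circ 169.5 312.0 16.286596298217773 z 0.07938750439786157 ray [0.1954 0.3226 0.0794] ext [0.068 0.07 ] mean [0.1942 0.3226 0.0777]
jar 573 circ 171.0 261.0 13.601571083068848 z 0.09383556869708509 ray [0.314  0.3225 0.0938] ext [0.062 0.061] mean [0.3142 0.3228 0.0936]
glass 334 circ 301.34246826171875 123.16438293457031 16.848548889160156 z 0.08032907653266375 ray [0.6694 0.0129 0.0803] ext [0.081 0.079] mean [0.6761 0.0117 0.0794]
mug 301 circ 356.21185302734375 108.21186065673828 21.10408592224121 z 0.0889733017672869 ray [ 0.7104 -0.1263  0.089 ] ext [0.095 0.087] mean [ 0.7171 -0.1252  0.0889]
base ell ((224.60354614257812, 205.06211853027344), (53.033206939697266, 53.79472351074219), 83.28150177001953) [0.46165339 0.2025973  0.04      ] px70 28.87275473778494
post top ray side [ 0.53579791 -0.15476687  0.13      ] foot [ 0.53733381 -0.15488044  0.        ] top-cam [ 0.53560842 -0.15127693  0.13      ] [ 0.52317826 -0.15436583  0.        ]
```

View pics/crop1.png

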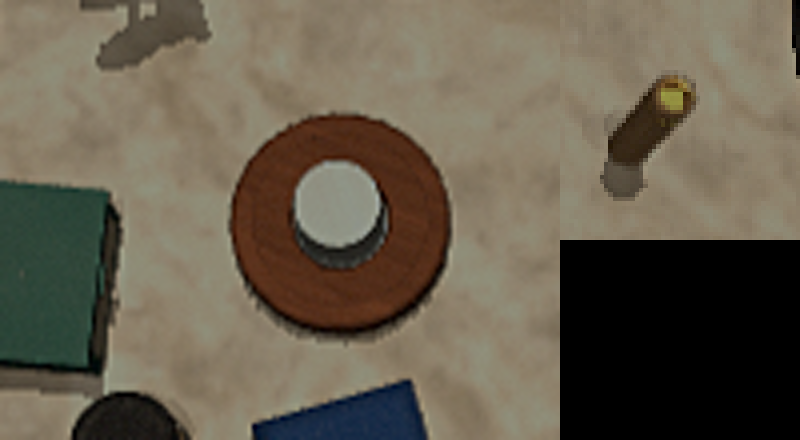

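```bash
cat >> h.py <<'E'
def cloud():
    m=viewer.camera_model("wrist"); T=np.eye(4); T[:3,:3]=bot.current_ee_rot(); T[:3,3]=bot.current_eef_pos(); T=T@m["tool_from_camera"]
    p,d=viewer.camera("wrist"); v,u=np.mgrid[:420,:560]
    P=np.stack([(u-m["cx"])/m["fx"]*d,(v-m["cy"])/m["fy"]*d,d],-1)@T[:3,:3].T+T[:3,3]; P[d==0]=np.nan
    return p,P,T
def slab(P,c,r,zl,zh):
    k=(P[...,2]>zl)&(P[...,2]<zh)&(np.hypot(P[...,0]-c[0],P[...,1]-c[1])<r); q=P[k]
    (x,y),rr=cv2.minEnclosingCircle(q[:,:2].astype(np.float32)) if len(q) else ((0,0),0)
    return np.array([x,y]),rr,len(q),np.median(q[:,2]) if len(q) else None
E
python3 - <<'E'
from h import *
c=np.array([.4615,.2025]); a=float(np.degrees(np.arctan2(c[1],c[0])))
print(bot.ik([*c,.2],R(a)), bot.ik([*c,.047],R(a)),bot.ik([.5,.03,.019],R(a)),bot.ik([.534,-.152,.071],R(-16)))
bot.goto([*c,.22],R(a)); p,P,T=cloud(); cv2.imwrite("pics/w1.png",p)
print(slab(P,c,.05,.078,.098), slab(P,c,.09,.03,.05), bot.current_eef_pos(), bot.current_time_s(), bot.current_wrist_force())
E
```

```text
[ 1.21420249e+01 -3.82761920e+00  1.15767345e+02 -2.54444375e-14
  6.80602740e+01 -1.15491957e+01] [ 1.21420249e+01  8.67215931e+00  1.21080300e+02 -2.54444375e-14
  5.02475403e+01 -1.15491957e+01] [-8.18741626e+00  1.13090842e+01  1.21816871e+02 -2.54444375e-14
  4.68740446e+01 -3.18786368e+01] [-2.63593843e+01  1.23308379e+01  1.13619324e+02 -2.54444375e-14
  5.40498376e+01 -1.03593843e+01]
(array([0.46305117, 0.20463677]), 0.026751918718218803, 3256, np.float64(0.08922661299647988)) (array([0.46290442, 0.20471604]), 0.06983299553394318, 12453, np.float64(0.0410996407323842)) [0.46147553 0.20329742 0.22012802] 1.825 [0.69862888 0.11905963 0.23368415]
```

View pics/w1.png

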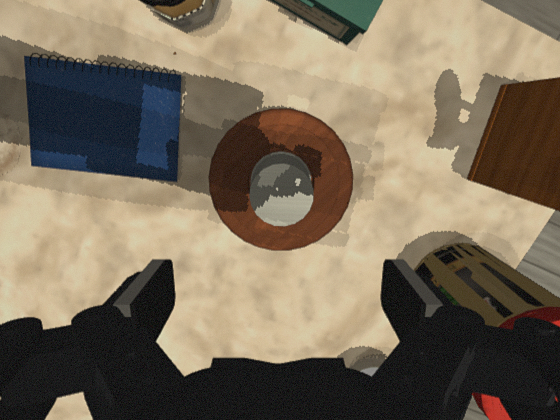

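The wrist view shows the mould at (283,188) centred on the base (281,178). The circle radii, 26.8 and 69.8 mm, match the given sizes, and the centre agrees with the top view to 2 mm, so I'm grasping the mould.

Run:
```python
from h import *
c=np.array([.462,.2035])
bot.servo_line([*c,.10],rate=.15)
print("contact",bot.servo_line([*c,.045],rate=.06,threshold=8),bot.current_eef_pos())
bot.grasp(); print("w",bot.current_width(),bot.current_wrist_force())
bot.servo_line([*c,.16],rate=.1); bot.sleep(.2)
print("w",bot.current_width(),bot.current_eef_pos(),bot.current_wrist_force(),bot.current_time_s())
p,P,T=cloud(); cv2.imwrite("pics/w2.png",p)
```

```text
contact False [0.46241467 0.20359655 0.04540029]
w 0.6483661467035888 [-0.40134371  1.48132391  2.8293067 ]
w 0.6425421774165806 [0.46164934 0.20341503 0.15932794] [ 0.36417452 -0.28883547 -0.42845989] 5.725
```

View pics/w2.png

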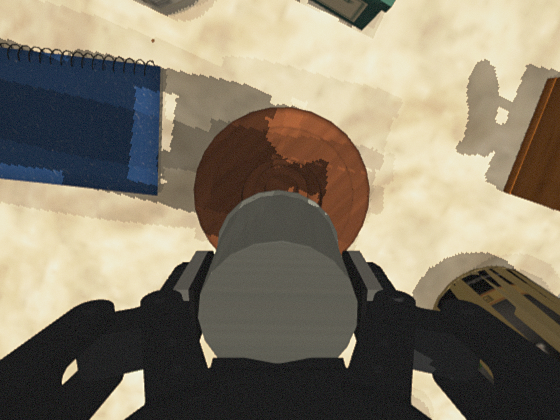

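The mould is held squarely between the pads (top centre about (278,300)) and lifted out, with the empty recess at about (285,185) behind it. Next I'll set it down and look at the hole.

Run:
```python
from h import *
q=np.array([.50,.03]); a=23.69
bot.goto([*q,.16],R(a)); bot.servo_line([*q,.03],rate=.15)
print("contact",bot.servo_line([*q,.013],rate=.02,threshold=5),bot.current_eef_pos(),bot.current_wrist_force())
bot.let_go(); bot.servo_line([*q,.2],rate=.2)
p,P,T=cloud(); print("mould",slab(P,q,.05,.05,.07))
c=np.array([.462,.2035]); bot.goto([*c,.2],R(a)); bot.sleep(.3)
p,P,T=cloud(); cv2.imwrite("pics/w3.png",p[60:260,160:400].repeat(3,0).repeat(3,1)); np.savez("pics/w3.npz",p=p,P=P,T=T)
print("base",slab(P,c,.09,.036,.045),"floor",slab(P,c,.033,.024,.032),"hole",slab(P,c,.03,-.01,.016),bot.current_time_s())
k=(P[...,2]<.02)&(np.hypot(P[...,0]-c[0],P[...,1]-c[1])<.03); print(k.sum())
```

```text
contact True [0.49996846 0.02998706 0.01780458] [-0.13062335  0.28570475  4.03884544]
mould (array([0.49880174, 0.03016602]), 0.02672012522816658, 3121, np.float64(0.06132278095301502))
base (array([0.46312302, 0.20458643]), 0.06975053995847702, 14525, np.float64(0.04113362553184252)) floor (array([0.46326873, 0.20411344]), 0.03158235177397728, 2869, np.float64(0.02853485957273827)) hole (array([0.46207279, 0.20678875]), 0.013824925757944584, 600, np.float64(0.005467897953341266)) 10.7833
633
```

View pics/w3.png

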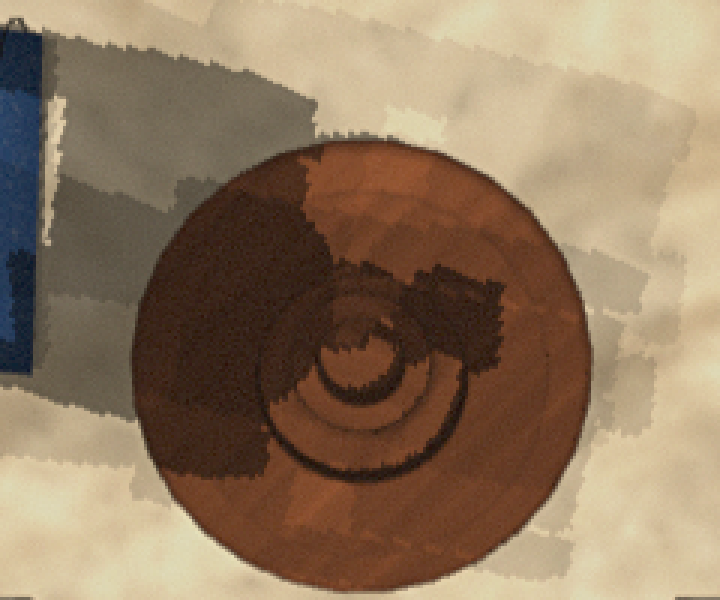

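The recess is clear. The hole sits about 3 mm off its centre (crop (360,360)); its depth circle radius is 13.8 mm, which matches. The mould stands upside down with its top at 61 mm. Post next.

Run:
```python
from h import *
q=np.array([.534,-.152]); a=-16
bot.goto([*q,.25],R(a)); bot.sleep(.3)
p,P,T=cloud(); cv2.imwrite("pics/w4.png",p)
c,r,n,z=slab(P,q,.03,.12,.14); print(c,r,n,z,slab(P,q,.03,.125,.14))
j=R(a)[:,2][:2]; c=c+.001*j
assert .011<r<.015 and np.hypot(*(c-q))<.008
bot.servo_line([*c,.15],rate=.15); print("contact",bot.servo_line([*c,.073],rate=.08,threshold=6),bot.current_eef_pos())
bot.grasp(); print("w",bot.current_width(),bot.current_wrist_force())
bot.servo_line([*c,.2],rate=.15); bot.sleep(.2)
print("w",bot.current_width(),bot.current_eef_pos(),bot.current_time_s())
p,d=viewer.camera("side"); cv2.imwrite("pics/s5.png",p)
p,P,T=cloud(); cv2.imwrite("pics/w5.png",p); np.savez("pics/w5.npz",p=p,P=P,T=T)
b=bot.current_eef_pos(); R_=np.array(bot.current_ee_rot())
x=(P-b)@R_; k=(np.hypot(x[...,1],x[...,2])<.016)&(x[...,0]<.02)&(x[...,0]>-.07); s=x[k]
t=s[s[:,0]<np.nanmin(s[:,0])+.004]; print("top in tool",t.mean(0),len(t),cv2.minEnclosingCircle(t[:,1:].astype(np.float32)))
```

```text
[ 0.53466684 -0.14916642] 0.012992915697395802 423 0.12783413431923352 (array([ 0.53476709, -0.14925122]), 0.012869887985289097, 386, np.float64(0.12823891334306728))
contact False [ 0.53617081 -0.14969658  0.07365886]
w 0.2932875782241682 [-1.77593919  0.76237149  2.59593556]
w 0.2901899030443612 [ 0.53505841 -0.14916613  0.19864796] 16.2083
top in tool [-0.06814729  0.00869477  0.00254926] 29 ((0.007261036895215511, -0.00023224251344799995), 0.012366153299808502)
```

View pics/s5.png

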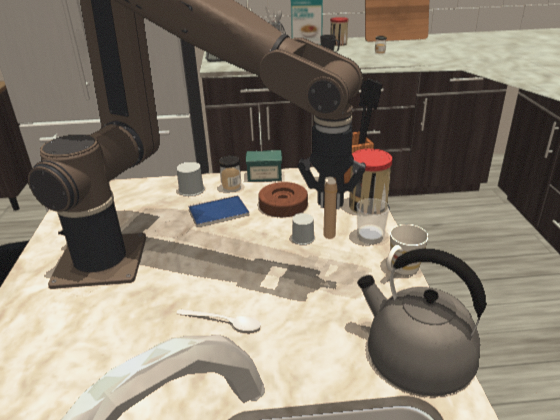

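The side view shows the post held upright, from (330,180) to (329,236), with the mould standing at (303,228). I'll check the tilt in the wrist view.

View pics/w5.png

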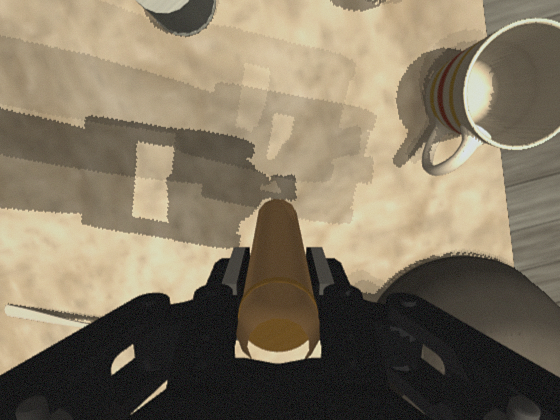

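Run:
```python
from h import *
D=np.load("pics/w5.npz"); P=D["P"];b=np.array(bot.current_eef_pos());R_=np.array(bot.current_ee_rot()); x=(P-b)@R_
for lo in np.arange(-.075,.075,.01):
    k=(np.hypot(x[...,1],x[...,2])<.022)&(x[...,0]>lo)&(x[...,0]<lo+.01)
    if k.sum()>5: print(round(lo,3),k.sum(),"y max",np.percentile(x[k][:,1],97).round(4),"z range",x[k][:,2].min().round(4),x[k][:,2].max().round(4))
```

```text
-0.075 1082 y max 0.0163 z range -0.0167 0.0168
-0.065 1279 y max 0.0113 z range -0.0193 0.0195
-0.055 3034 y max 0.013 z range -0.0195 0.0194
-0.045 3346 y max 0.0131 z range -0.0192 0.0191
-0.035 1295 y max 0.013 z range -0.0213 0.0213
-0.025 1097 y max 0.013 z range -0.0213 0.0213
-0.015 842 y max 0.013 z range -0.0212 0.0213
-0.005 428 y max 0.013 z range -0.0189 0.018
0.005 321 y max 0.013 z range -0.0122 0.012
0.015 281 y max 0.013 z range -0.0123 0.0119
0.025 224 y max 0.0129 z range -0.0123 0.0118
0.035 203 y max 0.0129 z range -0.0123 0.0117
0.045 172 y max 0.0129 z range -0.0124 0.0116
0.055 143 y max 0.0129 z range -0.0124 0.0116
0.065 63 y max 0.0129 z range -0.012 0.0114
```

The post is exactly parallel to the tool axis and centred between the pads, with its foot 73 mm beyond the TCP. Now inserting it, with a force-guarded search.

Run:
```python
from h import *
h=np.array([.4626,.2070]); a=23.69
bot.servo_line([.535,-.149,.24],rate=.2); bot.goto([*h,.22],R(a)); bot.servo_line([*h,.12],rate=.15); bot.sleep(.3)
offs=[(0,0)]+[(r*np.cos(t),r*np.sin(t)) for r in(.0025,.005) for t in np.arange(0,6.2,np.pi/3)]
for o in offs:
    g=h+o
    if o!=(0,0): bot.servo_line([*g,.108],rate=.05)
    f0=np.array(bot.current_wrist_force())
    s=bot.servo_line([*g,.0765],rate=.025,threshold=8); e=bot.current_eef_pos(); f=bot.current_wrist_force()-f0
    print(np.round(o,4),s,np.round(e,4),np.round(f,1),bot.current_time_s())
    if e[2]<.09 or bot.current_time_s()>45: break
    bot.servo_line([*e[:2],.108],rate=.05)
```

```text
[0 0] False [0.4631 0.2072 0.0773] [0.1 2.7 6.4] 21.0333
```

Run:
```python
from h import *
e=np.array(bot.current_eef_pos()); print(bot.servo_line([*e[:2],.074],rate=.02,threshold=12),bot.current_eef_pos(),bot.current_wrist_force())
bot.let_go(); bot.sleep(.2); bot.servo_line([*e[:2],.25],rate=.15); bot.sleep(.3)
p,P,T=cloud(); print("post top",slab(P,e,.03,.11,.17),"base",slab(P,e,.09,.036,.045))
for z in(.05,.07,.09,.11):print(z,slab(P,e,.03,z,z+.02)[:3])
bot.goto([.40,.35,.30],R(41))
for n in("side","top"):
    p,d=viewer.camera(n); cv2.imwrite(f"pics/{n}6.png",p); np.save(f"pics/{n}6.npy",d)
m=viewer.camera_model("top"); T=m["world_from_camera"]; v,u=np.mgrid[:420,:560]
Q=np.stack([(u-m["cx"])/m["fx"]*d,(v-m["cy"])/m["fy"]*d,d],-1)@T[:3,:3].T+T[:3,3]
print("mould",slab(Q,(.5,.03),.05,.05,.08),"post",slab(Q,(.462,.205),.03,.12,.15),"jar",slab(Q,(.314,.3225),.05,.08,.12),"glass",slab(Q,(.67,.012),.06,.06,.12),"mug",slab(Q,(.715,-.126),.06,.08,.12),bot.current_time_s())
```

```text
True [0.46338927 0.20756463 0.07727888] [-1.5409858   0.71882596  4.01478953]
post top (array([0.46178985, 0.20764901]), 0.013254152610898018, 924, np.float64(0.12244625618997945)) base (array([0.46310708, 0.20423801]), 0.06981320679187775, 10830, np.float64(0.0411569191875949))
0.05 (array([0.4600715 , 0.21192855]), 0.012001218274235725, 74)
0.07 (array([0.46003991, 0.2119818 ]), 0.012011803686618805, 81)
0.09 (array([0.46001703, 0.21210125]), 0.012019136920571327, 106)
0.11 (array([0.46178985, 0.20764901]), 0.013254152610898018, 583)
mould (array([0.4977974 , 0.02820309]), 0.02701074816286564, 355, np.float64(0.061006377416357616)) post (array([0.46063018, 0.20524792]), 0.012979775667190552, 83, np.float64(0.12818888377411142)) jar (array([0, 0]), 0, 0, None) glass (array([0.67001367, 0.01353532]), 0.04113074764609337, 346, np.float64(0.0803730378274422)) mug (array([ 0.71043706, -0.12787773]), 0.05491411313414574, 308, np.float64(0.08891184325438517)) 24.5083
```

View pics/side6.png

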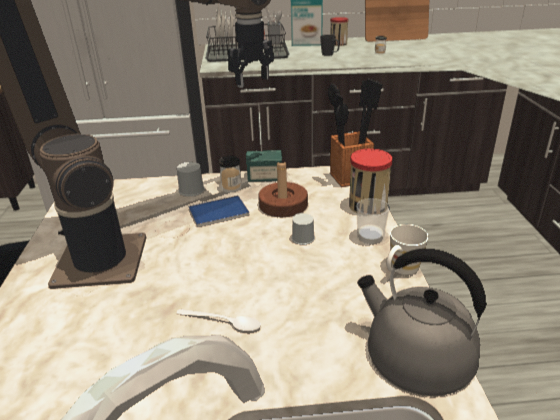

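The side view shows the post upright in the base (283,165 to 200), the mould at (303,228), and the jar (231,173) unmoved. I'll check the post's top height once more before handing in.

Run:
```python
from h import *
m=viewer.camera_model("top"); T=m["world_from_camera"]; v,u=np.mgrid[:420,:560]
for f,c in(("top0",(.534,-.151)),("top6",(.461,.205))):
    d=np.load(f"pics/{f}.npy"); Q=np.stack([(u-m["cx"])/m["fx"]*d,(v-m["cy"])/m["fy"]*d,d],-1)@T[:3,:3].T+T[:3,3]
    z=Q[...,2][np.hypot(Q[...,0]-c[0],Q[...,1]-c[1])<.02]; z=z[(z>.1)&(z<.2)]; print(f,np.sort(z)[-25:].round(4))
```

```text
top0 [0.1277 0.1279 0.128  0.1282 0.1284 0.1286 0.1286 0.1288 0.1292 0.1293
 0.1298 0.1304 0.1304 0.1305 0.1308 0.1308 0.131  0.1311 0.1318 0.1325
 0.1327 0.1338 0.1341 0.1348 0.1349]
top6 [0.131  0.1311 0.1315 0.1316 0.1318 0.132  0.1321 0.1322 0.1322 0.1322
 0.1323 0.1333 0.1333 0.1334 0.1334 0.134  0.1344 0.1347 0.1347 0.1351
 0.1351 0.1361 0.1365 0.1374 0.139 ]
```

```bash
python3 -c "
from rig import bot
bot.sign_off(); print(bot.current_time_s())"
```

```text
the job is handed in; nothing more can be done
the job is handed in; nothing more can be done
```

The bagel stand is together and the job is handed in, at about 25 s of the 69 s allowed; no verdict was reported.

- **Mould:** I lifted it straight up and set it upside down at about (0.50, 0.03). Its top is 61 mm above the worktop, and it stands about 0.18 m from the base's axis.
- **Post:** The wrist camera's depth image showed the hole about 3 mm from the recess centre. The post went in on the first push, so no feeling search was needed. At the end of the push the gripper was 3.6 mm higher than when it picked the post up, against 4 mm expected. The top camera put the post's top about 3 mm higher than when it stood on the worktop. It looked upright after I let go.
- **Bystanders:** The glass and mug measured within 2 mm of where they started. The jar was not measured in the last top view because nothing was found at its place, probably because the arm hid it. In the last side view it looked unmoved.
- **Disagreement:** The wrist and top cameras differed by about 2 mm throughout, which is the stated calibration tolerance.

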